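Open the transit case by its pop-out T-handle

TASK

Open the metal transit case: push the release button on its lid so that the sunk T-handle pops out, turn the handle clockwise (seen from above) until it comes up against its sprung stop, which unlatches the lid, then lift the lid well open, a good hand's breadth at the front edge, and leave it standing open on its stiff hinge. Press, turn and lift gently: do not ram the button down on its seat, do not strain the latch against its stop or pull at the lid while it is still caught, and leave the things beside the case where they are.

Things in the scene. Friction and masses are not known exactly. Their poses are not given: they have to be found in the camera images.
- case: aluminium transit case fixed on the table, 200 (x) x 260 (y) x 120 mm to its rim; origin at the centre of its underside, x to the back (hinge side), y to the left. Front faces -x.
- lid (a joint): opening angle of the lid about the case's rear top edge, rad, 0 shut, grows as the front edge rises, up to 1.3. A stiff friction hinge (about 1 N m besides the lid's weight) holds it wherever it is left; lifting at the handle takes about 10 to 14 N.
- lid_hinge (a point): point on the lid's hinge line, at the middle of the case's rear edge, at rim height (120 mm above the table). y lies along the hinge line; the frame turns with the lid. In this frame the handle's turning axis is at x = -145 mm, y = 0, and the face of the steel surround is at z = +8 mm.
- t_handle (a joint): how far the T-handle has popped out along the lid's normal, m: 0 sunk and caught (its top is flush with the steel surround, 4 mm gaps all round, so it cannot be grasped), 0.026 fully out, pushed by a light spring.
- t_handle_grip (a point): centre of the T-handle's black bar, which moves out and turns with it. The bar is 84 mm long along this frame's y, 14 mm wide along x, 18 mm high along z. Popped out, the bar stands clear from 9 to 27 mm above the steel surround and is pinched across its 14 mm width.
- latch_turn (a joint): turning angle of T-handle and latch about its upright axis, rad: 0 latched, grows clockwise seen from above; turns only when popped out. Light friction (up to 0.2 N m). The lid comes free only in the last 0.1 rad or so before the stop, a sprung buffer (about 7 N m per rad past first touch) that is set differently on every case: met between 0.8 and 1.4 rad, to be found by feel.
- button_housing: round dark housing, 42 mm across, 4 mm high, 85 mm left (+y of lid) of the handle's axis; origin on the button's axis at the surround's face, z out of the lid. The black button, 25 mm across, is pressed along -z; its top is 11 to 20 mm above the origin (varies). Travel 7 mm, spring 2.5 N rising to 8 N, handle freed at about 5 mm, then a hard seat; over 22 N is ramming.
- keeper: steel keeper with the sprung stop, hidden inside the front of the case under the handle; origin on the handle's axis, 45 mm below the rim. The 40 mm latch tongue on the handle's spindle lies under it. More than 18 N of tongue on keeper or stop (0.6 N m at the handle against the stop, or 18 N of surplus lift while latched) counts as strained.
- fuse_box_mid (a point): bystander: small grey box 57 x 74 x 25 mm to the left of the case; point at its centre.
- weight_mid (a point): bystander: slotted brass weight 33 mm across, 10 mm high, to the right of the case; point at its centre.
- bobbin_mid (a point): bystander: small bobbin 31 mm across, 24 mm high, to the right of the case; point at its centre.

How it is judged:
On the way, in this order (a step that is already met when the one before it is completed fails the run):
1. the T-handle has popped out, the lid still shut and the latch not yet turned (value of joint t_handle above 0.02 m and value of joint lid below 0.03 rad and value of joint latch_turn below 0.3 rad), for 0.2 s.
2. the T-handle is turned to unlatch, the lid still shut (value of joint latch_turn above 0.6 rad and value of joint lid below 0.03 rad), for 0.1 s.
At the end, for the whole second after the job is handed in: the lid stands open by itself by more than 0.32 rad (front edge about 65 mm up), at rest, with the T-handle still out (value of joint lid above 0.32 rad and velocity of joint lid between -0.05 and 0.05 rad/s and value of joint t_handle above 0.02 m); the robot touches nothing.
It fails at once if the release button is rammed (pushed with more than 22 N) (contact force between anything else and button_housing above 22 N).
It fails at once if the latch is strained against its keeper or stop (more than 18 N) (contact force between anything else and keeper above 18 N).
It fails at once if a bystander is moved by more than 20 mm (distance of any of fuse_box_mid, weight_mid, bobbin_mid from where it was at the start of the episode above 0.02 m).
It also fails if it takes over 67 s, if anything falls off the work surface, if the arm or the gripper's body presses on something with over 40 N, if the wrist force passes 120 N, or if a joint passes its speed limit or range.

ROBOT

A 6-joint arm with a two-finger parallel gripper is mounted at the origin on a cart in front of the work surface, level with it; the furniture and walls round the work are solid. World frame = base frame: x ahead of the robot, y to its left, z up, the work surface at z = 0. Lengths are in m, angles in rad, forces in N, time in s.
With the tool pointing down it reaches from about 0.3 to 1 m from the base axis. Payload 5.1 kg.
Tool frame: the origin (TCP) lies between the finger pads; the fingertips stand 17 mm ahead of it and the grasp point (between the pads) lies 2 mm behind it (r.tcp_to_tips is the distance from the TCP to the fingertips, in m); z points along the fingers, x is the direction in which the jaws open and shut, and the axes are right-handed (so a half turn about z gives the same grasp; the last joint's range is limited). The gripper opens to 95 mm and grips with 3 to 60 N. Pads are 20 mm wide; open, the fingers measure 119 mm over their backs; the gripper's body (75 mm by 180 mm) begins 59 mm behind the grasp point.
Start: joints at [-1.411, 0.124, 1.65, -0, 1.367, -0.083], TCP at [0.156, -0.631, 0.232] pointing down, gripper open.
Joint ranges: [-2.61, 2.61], [-1.02, 2.33], [0.03, 2.71], [-1.35, 4.49], [0.32, 2.68], [-2.91, 2.91]. Speed limits (rad/s): [2.57, 2.57, 3.14, 3.14, 3.14, 3.14].

INTERFACE

Orientations are given as a 3x3 rotation matrix whose columns are the frame's x, y, z axes.
In Python, from workcell import r gives the robot as it stands. The module is installed in compiled form; this text tells all that it offers.
- The arm moves only by the shell command python3 -m pendant 'ROWS'. ROWS is JSON, a list of rows, each an object with "dp": the shift along the tool's x, y, z in mm, a list of three; "twist": the turn, a rotation vector about the tool's x, y, z in rad, a list of three; "gripper": the gripper command: -1 is shut, 1 is fully open, values between are in proportion. A call has 1 to 12 rows; each row shifts and turns the pose as measured when the row begins, along the tool's axes as they then stand; what a row does not reach is not made up. A row lasts 1/8 s, in which the tool goes at most 62.5 mm and 10.7 degrees, less where a joint would pass 70% of its speed; a pose out of reach is approached as far as the arm can. A call with a gripper value outside its range is refused whole. The fingers move at their own pace and stop on an object; the grip force is fixed at half the most. Time passes only in rows, so rows that do not move let the fingers close. It gives the time, the measured TCP pose, the force and the opening at its end, in the units of the state.
- r.get_state(): the state, without advancing time (a new reading comes with each control period).
- r.grab_frame(name): name is "side" or "top" or "wrist"; returns a dict with "img" (420x560x3 uint8, red, green, blue), "vertical_fov" (degrees; the focal length in pixels is half the picture's height over the tangent of half this angle, whatever the lens; pixels are square), "cx", "cy" (the principal point, pixels), "R" (3x3) and "t" (3): a world point X has camera coordinates R X + t. Camera axes: x right, y down, z forward; pixel columns grow to the right and rows downward; lengths in m; the calibration is good to about 2 mm. A picture is of the moment at which its call begins. There is no depth.
- r.sign_off(): hands the job in, once; it reports no verdict.
The state is a dict: "clock": time; "qpos": joint angles; "qd": joint speeds; "effort": joint torques, N m; "position": TCP position; "tool_rot": TCP orientation; "ft_force": force on the tool from outside, world axes, zero at the start; "ft_torque": the same for the moment, N m; "gripper_width": finger opening in m.
Only numpy, scipy, OpenCV 4.12 (cv2) and the standard library are available. Lean on these libraries where they do the work, as an engineer would, in place of code of your own. Each camera call takes 0.05 s, during which the arm holds its last target.

## Working session

There is one attempt and no reset: what is moved stays moved. The work goes in short steps, Python scripts to look and compute and a shell command to move; the robot and the scene stay as the last step left them, time stands still between calls to the robot, and variables do not carry over. Pictures are saved under pics/ and viewed, and the job is handed in when it is done.

```bash
mkdir -p pics; cat > h.py <<'E'
from workcell import r
import cv2, numpy as np
def snap(n,tag):
    f=r.grab_frame(n); cv2.imwrite(f'pics/{tag}.png',f['img'][:,:,::-1]); 
    np.savez(f'pics/{tag}.npz',**{k:v for k,v in f.items()}); return f
def crop(tag,x0,x1,y0,y1,k):
    im=cv2.imread(f'pics/{tag}.png')[y0:y1,x0:x1]
    cv2.imwrite(f'pics/{tag}_c{x0}_{y0}.png',cv2.resize(im,None,fx=k,fy=k,interpolation=cv2.INTER_CUBIC))
def ray(tag,u,v):
    d=np.load(f'pics/{tag}.npz'); f=210/np.tan(np.radians(float(d['vertical_fov']))/2)
    R,t=d['R'],d['t']; c=-R.T@t
    return c, R.T@np.array([(u-d['cx'])/f,(v-d['cy'])/f,1.])
def atz(tag,u,v,z):
    c,w=ray(tag,u,v); return c+w*(z-c[2])/w[2]
def proj(tag,X):
    d=np.load(f'pics/{tag}.npz'); f=210/np.tan(np.radians(float(d['vertical_fov']))/2)
    p=d['R']@np.array(X)+d['t']; return p[0]/p[2]*f+d['cx'],p[1]/p[2]*f+d['cy']
E
python3 - <<'E'
from h import *
for n in ['side','top','wrist']:
    f=snap(n,n+'0'); c=-f['R'].T@f['t']; print(n,f['vertical_fov'],f['cx'],f['cy'],c.round(3),f['R'].round(2).tolist())
s=r.get_state(); print({k:np.round(v,3).tolist() for k,v in s.items()}, r.tcp_to_tips)
E
```

```text
side 57.311642894482645 286.94879063762454 209.0068932580129 [ 0.457 -0.674  0.517] [[0.99, -0.12, 0.01], [-0.05, -0.48, -0.88], [0.11, 0.87, -0.48]]
top 42.54415874117043 270.6596437512368 209.44795804030343 [0.462 0.057 1.11 ] [[-0.01, -1.0, -0.0], [-1.0, 0.02, -0.06], [0.06, 0.0, -1.0]]
wrist 66.95669982156384 282.7380634037765 203.79227777837377 [ 0.226 -0.614  0.383] [[0.24, -0.97, -0.0], [-0.94, -0.23, 0.26], [-0.25, -0.06, -0.97]]
{'clock': 0.15, 'qpos': [-1.411, 0.124, 1.651, -0.0, 1.368, -0.083], 'qd': [0.001, -0.003, -0.004, -0.0, 0.001, -0.001], 'effort': [0.0, -41.819, -36.047, 0.078, 0.047, -0.0], 'position': [0.156, -0.63, 0.231], 'tool_rot': [[0.24, -0.971, -0.0], [-0.971, -0.24, 0.002], [-0.002, -0.0, -1.0]], 'ft_force': [-0.209, -0.115, 0.151], 'ft_torque': [0.008, 0.028, 0.039], 'gripper_width': 0.095} 0.017
```

```bash
ls pics
```

```text
side0.npz
side0.png
top0.npz
top0.png
wrist0.npz
wrist0.png
```

View pics/side0.png

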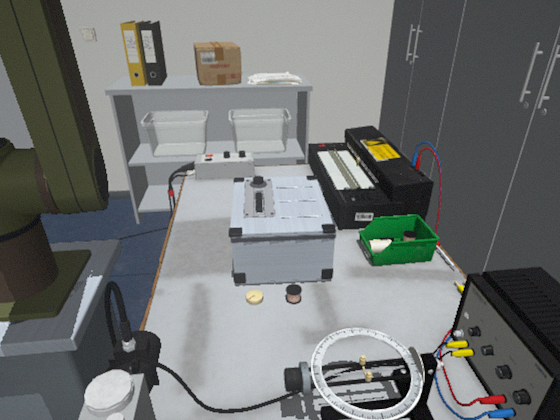

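View pics/top0.png

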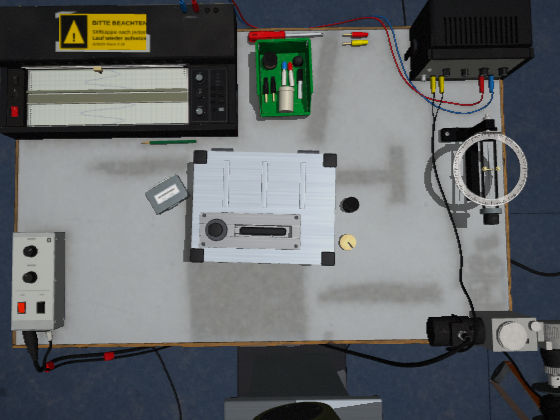

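View pics/wrist0.png

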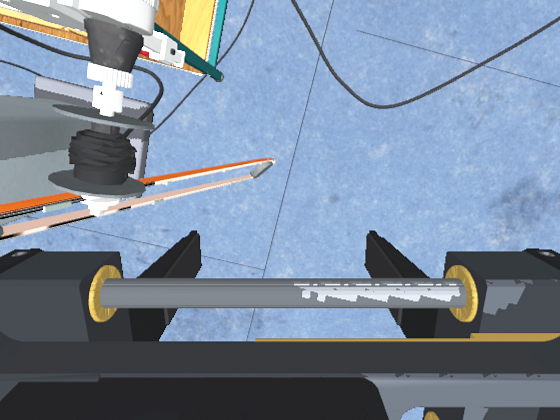

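```bash
python3 -c "
from h import *
crop('top0',180,350,140,280,4.5); crop('side0',220,345,165,290,4.5)"
```

```text
(no output)
```

View pics/top0_c180_140.png

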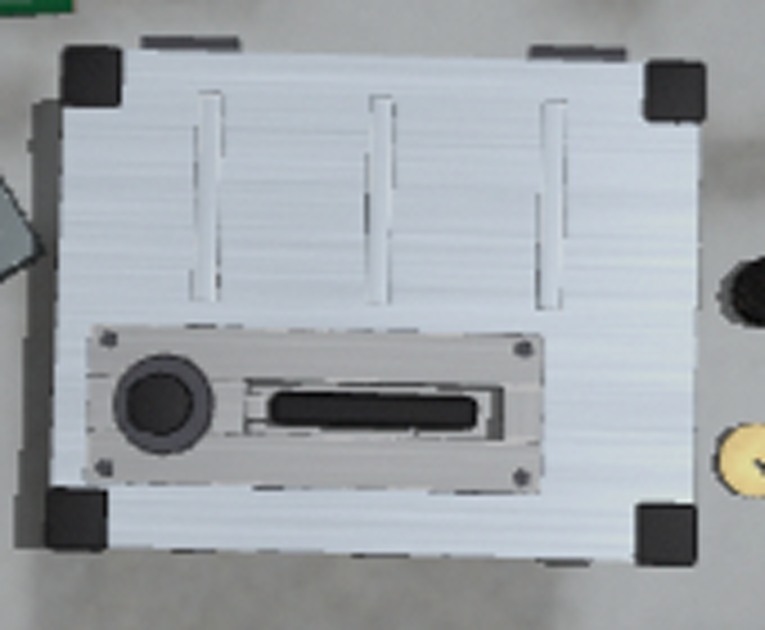

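View pics/side0_c220_165.png

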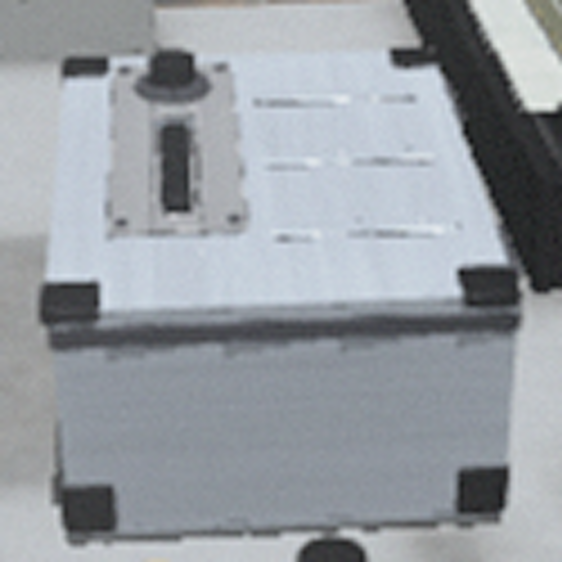

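```bash
python3 -c "
from h import *
P=lambda u,v,z: atz('top0',180+u/4.5,140+v/4.5,z)
h=P(163,404,.132);b=P(373,410,.128);print('housing',h,'bar',b)
print(np.linalg.norm((h-b)[:2]), np.degrees(np.arctan2(*(h-b)[1::-1])))
s=[P(*q,.128) for q in [(108,338),(524,348),(104,468),(522,477)]]
for a,c in [(0,1),(2,3)]: d=s[a]-s[c];print('screws',np.degrees(np.arctan2(d[1],d[0])),np.linalg.norm(d))
d=s[0]-s[2];print(np.degrees(np.arctan2(d[1],d[0])),np.linalg.norm(d))
for t in ((63,50),(705,62),(47,547),(695,565)): print('lid corner',P(*t,.125))
# button height from two views
S=lambda u,v: ray('side0',220+u/4.5,165+v/4.5)
c1,w1=ray('top0',180+159/4.5,140+405/4.5)
for v in (52,66,60):
  c2,w2=S(171,v)
  A=np.c_[w1,-w2];k=np.linalg.lstsq(A,c2-c1,rcond=None)[0];print(c1+k[0]*w1,c2+k[1]*w2)
print('side bar',atz('side0',220+175/4.5,165+167/4.5,.128),'side hous',atz('side0',220+172/4.5,165+83/4.5,.132))
"
```

```text
housing [0.48991859 0.15798482 0.132     ] bar [0.48633064 0.07346043 0.128     ]
0.08460051347773936 87.56932756096869
screws 87.75660008273213 0.16865870864937138
screws 87.91287051214988 0.16887494087337426
-2.1587674001012496 0.05260678375054009
lid corner [0.63575514 0.19847433 0.125     ]
lid corner [ 0.62674205 -0.06438922  0.125     ]
lid corner [0.43301606 0.20611163 0.125     ]
lid corner [ 0.42188281 -0.05566342  0.125     ]
[0.48912011 0.15804563 0.14682786] [0.49210313 0.15795251 0.14690256]
[0.48935855 0.15892864 0.13840693] [0.49189181 0.158851   0.13847052]
[0.48925605 0.15854906 0.14202682] [0.49198265 0.15846483 0.14209519]
side bar [0.48819522 0.06454331 0.128     ] side hous [0.49180566 0.15155815 0.132     ]
```

```bash
cat > d.py <<'E'
from h import *
import sys
from scipy.spatial.transform import Rotation as Ro
# usage: d.py x y z yaw_deg (tool x azimuth), tool down
def delta(x,y,z,yaw,pitchup=0):
    s=r.get_state();R=np.array(s['tool_rot']);p=np.array(s['position'])
    a=np.radians(yaw);T=np.c_[[np.cos(a),np.sin(a),0],[np.sin(a),-np.cos(a),0],[0,0,-1]]
    print('pos',p.round(4),'yaw',np.degrees(np.arctan2(R[1,0],R[0,0])).round(2),'tilt',R[:,2].round(4),'F',np.round(s['ft_force'],2),'T',np.round(s['ft_torque'],3),'w',round(float(s['gripper_width']),4),'q',np.round(s['qpos'],2),'t',s['clock'])
    print('dp mm',(R.T@(np.array([x,y,z])-p)*1e3).round(1),'twist',Ro.from_matrix(R.T@T).as_rotvec().round(3))
if __name__=='__main__': delta(*map(float,sys.argv[1:]))
E
python3 -m pendant '[{"dp":[0,0,-40],"twist":[0,0,0],"gripper":-1},{"dp":[0,0,-40],"twist":[0,0,-0.1],"gripper":-1},{"dp":[0,0,0],"twist":[0,0,-0.18],"gripper":-1},{"dp":[0,0,0],"twist":[0,0,-0.18],"gripper":-1},{"dp":[0,0,0],"twist":[0,0,-0.18],"gripper":-1},{"dp":[0,0,0],"twist":[0,0,-0.18],"gripper":-1},{"dp":[0,0,0],"twist":[0,0,-0.18],"gripper":-1},{"dp":[0,0,0],"twist":[0,0,-0.18],"gripper":-1},{"dp":[0,0,0],"twist":[0,0,-0.18],"gripper":-1}]'
python3 d.py 0.49 0.158 0.25 -2.2
```

```text
clock: 1.27
position: [0.1559, -0.6288, 0.3082]
tool_rot: [[0.997, 0.077, -0.002], [0.077, -0.997, 0.01], [-0.001, -0.01, -1.0]]
ft_force: [-0.1, -0.3, 0.9]
gripper_width: 0.0103
pos [ 0.1559 -0.6288  0.3082] yaw 4.42 tilt [-0.0015  0.0097 -1.    ] F [-0.06 -0.3   0.94] T [-0.049 -0.098 -0.015] w 0.0103 q [-1.41  0.09  1.56  0.    1.5  -1.49] t 1.275
dp mm [ 393.7 -758.1   65.4] twist [-0.01   0.001  0.116]
```

```bash

python3 -m pendant '[{"dp":[50,-30,0],"twist":[0,0,0.03],"gripper":-1},{"dp":[50,-35,0],"twist":[0,0,0.03],"gripper":-1},{"dp":[45,-40,0],"twist":[0,0,0.03],"gripper":-1},{"dp":[40,-45,0],"twist":[0,0,0.03],"gripper":-1},{"dp":[30,-50,0],"twist":[0,0,0],"gripper":-1},{"dp":[25,-55,0],"twist":[0,0,0],"gripper":-1},{"dp":[20,-55,0],"twist":[0,0,0],"gripper":-1},{"dp":[20,-55,0],"twist":[0,0,0],"gripper":-1},{"dp":[20,-55,0],"twist":[0,0,0],"gripper":-1},{"dp":[20,-55,0],"twist":[0,0,0],"gripper":-1},{"dp":[20,-55,0],"twist":[0,0,0],"gripper":-1}]'
python3 d.py 0.49 0.158 0.20 -2.2
```

```text
clock: 2.65
position: [0.5176, -0.0863, 0.3091]
tool_rot: [[0.999, -0.054, -0.003], [-0.054, -0.998, 0.015], [-0.004, -0.014, -1.0]]
ft_force: [0.5, -0.3, -0.7]
gripper_width: 0.0002
pos [ 0.5176 -0.0863  0.3091] yaw -3.1 tilt [-0.0028  0.0147 -0.9999] F [ 0.53 -0.34 -0.71] T [-0.068 -0.136  0.034] w 0.0002 q [-0.27 -0.19  1.83  0.01  1.51 -0.22] t 2.65
dp mm [ -40.4 -240.8  112.8] twist [-0.015  0.003 -0.016]
```

```bash

python3 -m pendant '[{"dp":[-10,-40,10],"twist":[-0.015,0.003,-0.01],"gripper":-1},{"dp":[-8,-40,15],"twist":[0,0,0],"gripper":-1},{"dp":[-8,-40,15],"twist":[0,0,0],"gripper":-1},{"dp":[-8,-40,15],"twist":[0,0,0],"gripper":-1},{"dp":[-4,-40,15],"twist":[0,0,0],"gripper":-1},{"dp":[0,-25,10],"twist":[0,0,0],"gripper":-1},{"dp":[0,0,0],"twist":[0,0,0],"gripper":-1}]'
python3 d.py 0.49 0.158 0.20 -2.2
python3 -c "
from h import *
snap('wrist','w1')"
```

```text
clock: 3.52
position: [0.4869, 0.1511, 0.2252]
tool_rot: [[0.999, -0.037, -0.002], [-0.037, -0.999, -0.002], [-0.002, 0.002, -1.0]]
ft_force: [0.8, -0.5, 1.2]
gripper_width: 0.0005
pos [0.4869 0.1511 0.2252] yaw -2.1 tilt [-0.0025 -0.0015 -1.    ] F [ 0.75 -0.49  1.16] T [-0.085 -0.098 -0.046] w 0.0005 q [ 0.2  -0.19  1.96 -0.    1.37  0.23] t 3.525
dp mm [ 2.9 -7.  25.1] twist [0.002 0.002 0.002]
```

View pics/w1.png

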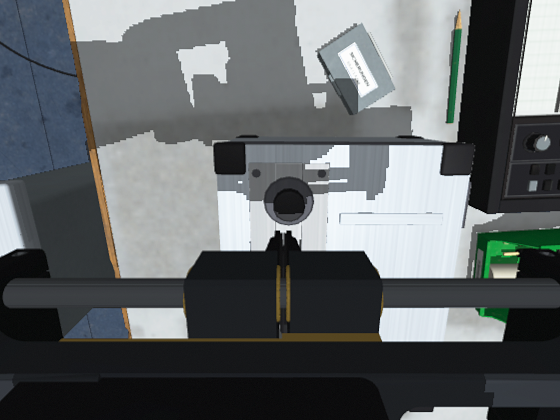

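```bash
python3 -c "
from h import *
print(atz('w1',289,203,.132)); print(atz('w1',289,201,.145))
for q in ((256,173),(322,173)): print(atz('w1',*q,.128))
c,w=ray('top0',180+163/4.5,140+404/4.5); print(proj('w1',[.490,.158,.132]), proj('w1',[.49,.158,.145]))"
```

```text
[0.49139349 0.15775137 0.132     ]
[0.49134398 0.162801   0.145     ]
[0.46598915 0.18227497 0.128     ]
[0.51838022 0.18039787 0.128     ]
(np.float64(287.2522808070328), np.float64(202.7601065815387)) (np.float64(287.43331355999993), np.float64(207.15470815854965))
```

```bash

python3 -m pendant '[{"dp":[3.5,-7,20],"twist":[0,0,0],"gripper":-1},{"dp":[0,0,20],"twist":[0,0,0],"gripper":-1},{"dp":[0,0,13],"twist":[0,0,0],"gripper":-1},{"dp":[0,0,0],"twist":[0,0,0],"gripper":-1}]'
python3 d.py 0.4907 0.158 0.165 -2.2; sleep 0
python3 -c "
from h import *
snap('side','s1');crop('s1',220,345,130,255,4.5)"
```

```text
clock: 4.08
position: [0.492, 0.1551, 0.1696]
tool_rot: [[0.999, -0.042, -0.001], [-0.042, -0.999, -0.002], [-0.001, 0.002, -1.0]]
ft_force: [-0.3, -0.3, -0.1]
gripper_width: 0.0004
pos [0.492  0.1551 0.1696] yaw -2.41 tilt [-8.0e-04 -1.9e-03 -1.0e+00] F [-0.28 -0.28 -0.11] T [-0.057 -0.124 -0.009] w 0.0004 q [ 0.2  -0.13  2.01 -0.    1.26  0.24] t 4.075
dp mm [-1.5 -2.9  4.6] twist [ 0.002  0.001 -0.004]
```

View pics/s1_c220_130.png

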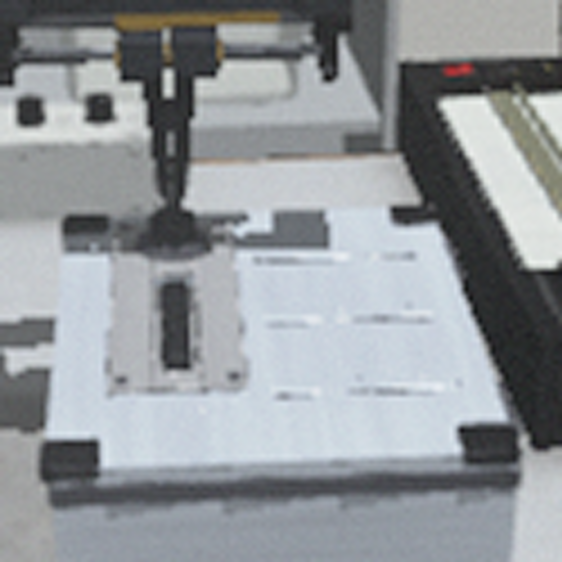

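```bash

python3 -m pendant '[{"dp":[-1.5,-3,1],"twist":[0,0,0],"gripper":-1},{"dp":[0,0,1.5],"twist":[0,0,0],"gripper":-1},{"dp":[0,0,1.5],"twist":[0,0,0],"gripper":-1}]'
python3 d.py 0.4907 0.158 0.165 -2.2
python3 -m pendant '[{"dp":[0,0,1.5],"twist":[0,0,0],"gripper":-1},{"dp":[0,0,1.5],"twist":[0,0,0],"gripper":-1}]'
python3 d.py 0.4907 0.158 0.165 -2.2
```

```text
clock: 4.5
position: [0.4923, 0.1585, 0.1683]
tool_rot: [[0.999, -0.042, 0.004], [-0.042, -0.999, -0.001], [0.004, 0.001, -1.0]]
ft_force: [-0.4, -0.1, -1.0]
gripper_width: 0.0007
pos [0.4923 0.1585 0.1683] yaw -2.43 tilt [ 4.2e-03 -9.0e-04 -1.0e+00] F [-0.37 -0.08 -1.  ] T [-0.011 -0.061 -0.064] w 0.0007 q [ 0.21 -0.13  2.01 -0.    1.25  0.25] t 4.5
dp mm [-1.6  0.6  3.3] twist [ 0.001 -0.004 -0.004]
clock: 4.75
position: [0.4926, 0.1586, 0.1656]
tool_rot: [[0.999, -0.042, 0.005], [-0.042, -0.999, -0.001], [0.005, 0.0, -1.0]]
ft_force: [-0.5, 0.2, 0.0]
gripper_width: 0.0007
pos [0.4926 0.1586 0.1656] yaw -2.42 tilt [ 5.e-03 -7.e-04 -1.e+00] F [-0.47  0.18  0.03] T [-0.059 -0.107  0.047] w 0.0007 q [ 0.21 -0.12  2.01 -0.    1.25  0.25] t 4.75
dp mm [-1.9  0.7  0.5] twist [ 0.    -0.005 -0.004]
```

```bash

python3 -m pendant '[{"dp":[-2,0,2],"twist":[0,-0.005,0],"gripper":-1},{"dp":[0,0,2],"twist":[0,0,0],"gripper":-1}]'|grep -E "pos|force"
python3 -m pendant '[{"dp":[0,0,2],"twist":[0,0,0],"gripper":-1}]'|grep -E "pos|force"
python3 -m pendant '[{"dp":[0,0,2],"twist":[0,0,0],"gripper":-1}]'|grep -E "pos|force"
```

```text
position: [0.4904, 0.1588, 0.1619]
ft_force: [-4.0, -0.3, 5.7]
position: [0.4904, 0.1588, 0.1608]
ft_force: [-3.0, -0.7, 6.7]
position: [0.4905, 0.1588, 0.1599]
ft_force: [-3.7, -0.8, 7.3]
```

```bash

python3 -c "
from h import *
snap('side','s2');crop('s2',220,345,130,255,4.5)"
```

```text
(no output)
```

View pics/s2_c220_130.png

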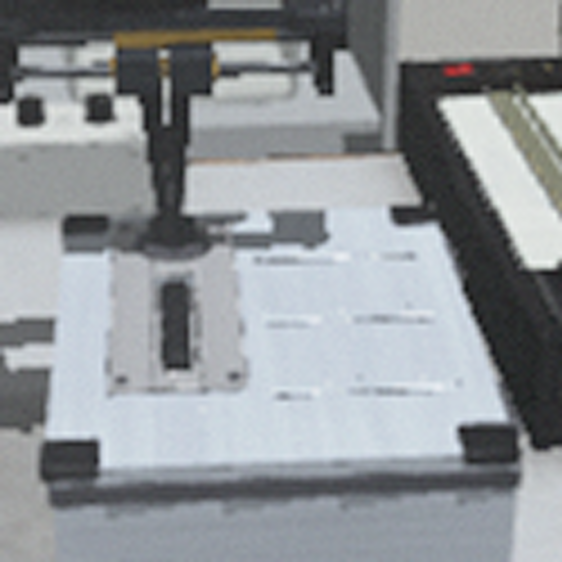

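Not yet popped; keep pressing in small steps.

```bash

python3 -m pendant '[{"dp":[0,0,2],"twist":[0,0,0],"gripper":-1}]'|grep -E "pos|force"
python3 -m pendant '[{"dp":[0,0,2],"twist":[0,0,0],"gripper":-1}]'|grep -E "pos|force"
python3 -c "
from h import *
snap('side','s3');crop('s3',220,345,130,255,4.5)"
```

```text
position: [0.4905, 0.1588, 0.159]
ft_force: [-4.3, -1.3, 7.3]
position: [0.4905, 0.1588, 0.1583]
ft_force: [-2.9, -0.5, 4.4]
```

View pics/s3_c220_130.png

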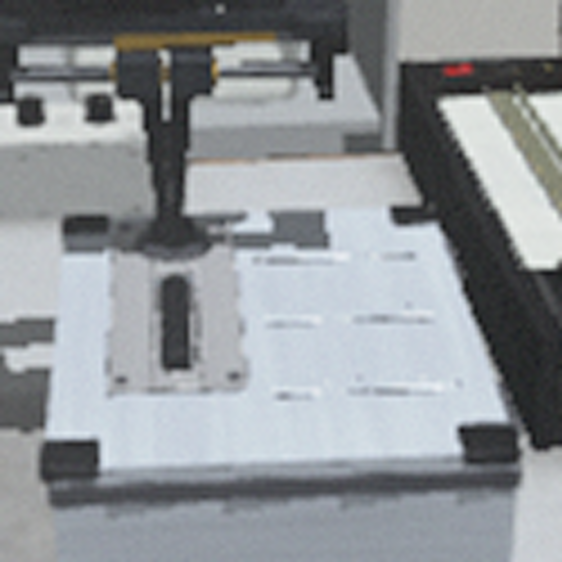

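```bash

python3 -m pendant '[{"dp":[0,0,0.5],"twist":[0,0,0],"gripper":-1},{"dp":[0,0,0.5],"twist":[0,0,0],"gripper":-1}]'|grep -E "pos|force"
python3 -c "
from h import *
snap('side','s4');crop('s4',220,345,130,255,4.5)"
```

```text
position: [0.4905, 0.1588, 0.1588]
ft_force: [-3.1, -0.6, 4.2]
```

View pics/s4_c220_130.png

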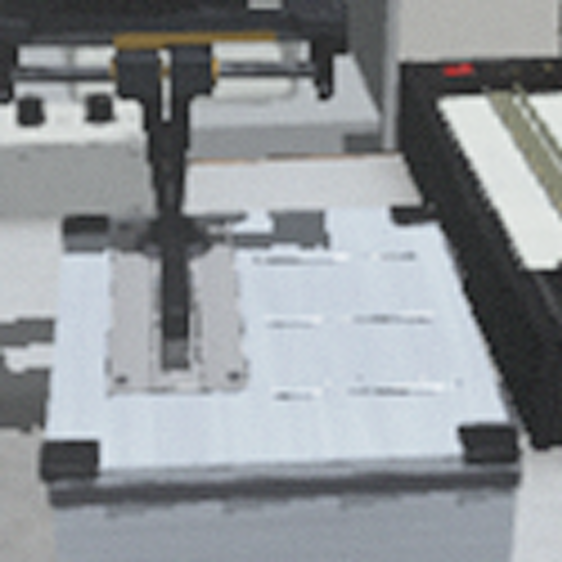

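```bash

python3 -m pendant '[{"dp":[0,0,-15],"twist":[0,0,0],"gripper":-1},{"dp":[0,0,-25],"twist":[0,0,0],"gripper":-1},{"dp":[-1,28,-5],"twist":[0,0,0],"gripper":-0.1},{"dp":[-1,28,0],"twist":[0,0,0],"gripper":-0.1},{"dp":[0,28,0],"twist":[0,0,0],"gripper":-0.1},{"dp":[0,0,0],"twist":[0,0,0],"gripper":-0.1}]'
python3 d.py 0.4874 0.0731 0.149 -2.2
python3 -c "
from h import *
snap('wrist','w2');snap('top','t2');crop('w2',180,380,150,300,4)"
```

```text
clock: 6.65
position: [0.4863, 0.0734, 0.2099]
tool_rot: [[0.999, -0.041, 0.004], [-0.041, -0.999, -0.001], [0.004, 0.0, -1.0]]
ft_force: [0.1, 0.7, -0.3]
gripper_width: 0.0346
pos [0.4863 0.0734 0.2099] yaw -2.33 tilt [ 3.8e-03 -6.0e-04 -1.0e+00] F [ 0.11  0.73 -0.26] T [-0.027 -0.102  0.012] w 0.0346 q [ 0.04 -0.22  2.02 -0.    1.34  0.08] t 6.65
dp mm [ 0.9  0.2 60.9] twist [ 0.    -0.004 -0.002]
```

View pics/w2.png

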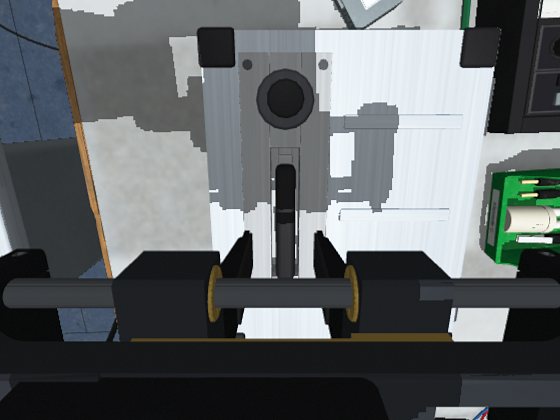

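```bash

python3 -m pendant '[{"dp":[1,0,20],"twist":[0,-0.004,0],"gripper":-0.1},{"dp":[0,0,20],"twist":[0,0,0],"gripper":-0.1},{"dp":[0,0,15],"twist":[0,0,0],"gripper":-0.1},{"dp":[0,0,2],"twist":[0,0,0],"gripper":-0.1},{"dp":[0,0,0],"twist":[0,0,0],"gripper":-0.1}]'
python3 d.py 0.4874 0.0731 0.149 -2.2
python3 -c "
from h import *
snap('side','s5');crop('s5',220,345,130,255,4.5)"
```

```text
clock: 7.38
position: [0.4863, 0.0775, 0.1471]
tool_rot: [[0.999, -0.035, -0.004], [-0.035, -0.999, 0.001], [-0.004, -0.0, -1.0]]
ft_force: [0.7, -0.4, -0.3]
gripper_width: 0.0428
pos [0.4863 0.0775 0.1471] yaw -1.98 tilt [-4.4e-03  6.0e-04 -1.0e+00] F [ 0.73 -0.36 -0.27] T [ 0.038 -0.068  0.026] w 0.0428 q [ 0.05 -0.16  2.08  0.    1.23  0.08] t 7.375
dp mm [ 1.2  4.4 -1.9] twist [-0.     0.004  0.004]
```

View pics/s5_c220_130.png

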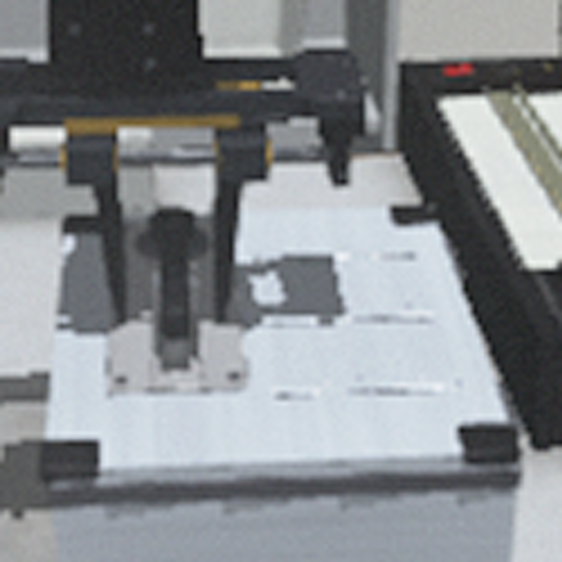

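```bash

python3 -m pendant '[{"dp":[1,4.5,-1.5],"twist":[0,0.004,0],"gripper":-0.1},{"dp":[0,0,0],"twist":[0,0,0],"gripper":-0.1}]' >/dev/null
python3 d.py 0.4874 0.0731 0.149 -2.2
python3 -m pendant '[{"dp":[0,0,0],"twist":[0,0,0],"gripper":-0.6},{"dp":[0,0,0],"twist":[0,0,0],"gripper":-1},{"dp":[0,0,0],"twist":[0,0,0],"gripper":-1},{"dp":[0,0,0],"twist":[0,0,0],"gripper":-1}]'
python3 d.py 0.4874 0.0731 0.149 -2.2
```

```text
pos [0.4881 0.0727 0.1502] yaw -1.98 tilt [ 2.5e-03  5.0e-04 -1.0e+00] F [ 0.5   0.34 -0.52] T [-0.024 -0.106 -0.003] w 0.0428 q [ 0.04 -0.16  2.07  0.    1.23  0.07] t 7.675
dp mm [-0.8 -0.4  1.2] twist [-0.001 -0.002  0.004]
clock: 8.18
position: [0.4881, 0.0725, 0.1511]
tool_rot: [[0.999, -0.035, 0.003], [-0.035, -0.999, 0.001], [0.003, -0.001, -1.0]]
ft_force: [-2.1, -0.7, 0.8]
gripper_width: 0.0137
pos [0.4881 0.0725 0.1511] yaw -2.02 tilt [ 2.6e-03  6.0e-04 -1.0e+00] F [-2.08 -0.65  0.78] T [-0.021  0.278 -0.122] w 0.0137 q [ 0.04 -0.17  2.07  0.    1.23  0.07] t 8.175
dp mm [-0.8 -0.6  2.1] twist [-0.001 -0.003  0.003]
```

```bash

python3 -m pendant '[{"dp":[0,0,0],"twist":[0,0,0.06],"gripper":-1},{"dp":[0,0,0],"twist":[0,0,0.1],"gripper":-1},{"dp":[0,0,0],"twist":[0,0,0.1],"gripper":-1}]'>/dev/null
python3 d.py 0.4877 0.0727 0.150 -2.2
python3 -m pendant '[{"dp":[0,0,0],"twist":[0,0,0.1],"gripper":-1},{"dp":[0,0,0],"twist":[0,0,0.1],"gripper":-1}]'>/dev/null
python3 d.py 0.4877 0.0727 0.150 -2.2
```

```text
pos [0.4878 0.0726 0.1512] yaw -17.24 tilt [ 1.7e-03  1.0e-04 -1.0e+00] F [-1.42 -0.16  0.25] T [-0.033  0.13   0.233] w 0.0133 q [ 0.04 -0.17  2.07  0.    1.23  0.34] t 8.55
dp mm [-0.1 -0.1  1.2] twist [-0.    -0.002 -0.263]
pos [0.4875 0.0727 0.1512] yaw -28.99 tilt [ 1.e-03 -2.e-04 -1.e+00] F [-1.07 -0.03  0.99] T [0.043 0.09  0.206] w 0.0132 q [ 0.04 -0.17  2.07 -0.    1.23  0.55] t 8.8
dp mm [ 0.2 -0.1  1.2] twist [-0.    -0.001 -0.468]
```

```bash

python3 -m pendant '[{"dp":[0,0,0],"twist":[0,0,0.1],"gripper":-1},{"dp":[0,0,0],"twist":[0,0,0.1],"gripper":-1},{"dp":[0,0,0],"twist":[0,0,0.06],"gripper":-1}]'>/dev/null
python3 d.py 0.4877 0.0727 0.150 -2.2
for i in 1; do python3 -m pendant '[{"dp":[0,0,0],"twist":[0,0,0.03],"gripper":-1}]'>/dev/null
python3 d.py 0.4877 0.0727 0.150 -2.2; done
python3 -m pendant '[{"dp":[0,0,0],"twist":[0,0,0.03],"gripper":-1}]'>/dev/null
python3 d.py 0.4877 0.0727 0.150 -2.2
```

```text
pos [0.4872 0.0729 0.1512] yaw -44.27 tilt [ 4.e-04 -5.e-04 -1.e+00] F [-0.74  0.11  1.13] T [-0.077  0.106  0.269] w 0.0136 q [ 0.04 -0.17  2.07 -0.    1.23  0.81] t 9.175
dp mm [ 0.5 -0.2  1.2] twist [ 0.    -0.001 -0.734]
pos [0.4872 0.0729 0.1512] yaw -46.0 tilt [ 4.e-04 -7.e-04 -1.e+00] F [-0.6   0.04  0.91] T [-0.034  0.051  0.195] w 0.0137 q [ 0.04 -0.17  2.07 -0.    1.23  0.84] t 9.3
dp mm [ 0.5 -0.2  1.2] twist [ 0.    -0.001 -0.764]
pos [0.4872 0.073  0.1512] yaw -47.77 tilt [ 4.e-04 -7.e-04 -1.e+00] F [-1.54 -0.3   0.59] T [-0.029  0.089  0.215] w 0.0137 q [ 0.04 -0.17  2.07 -0.    1.23  0.87] t 9.425
dp mm [ 0.5 -0.2  1.2] twist [ 0.001 -0.001 -0.795]
```

```bash

python3 -m pendant '[{"dp":[0,0,0],"twist":[0,0,0.03],"gripper":-1}]'>/dev/null
python3 d.py 0.4877 0.0727 0.150 -2.2
python3 -m pendant '[{"dp":[0,0,0],"twist":[0,0,0.03],"gripper":-1}]'>/dev/null
python3 d.py 0.4877 0.0727 0.150 -2.2
python3 -m pendant '[{"dp":[0,0,0],"twist":[0,0,0.03],"gripper":-1}]'>/dev/null
python3 d.py 0.4877 0.0727 0.150 -2.2
```

```text
pos [0.4871 0.073  0.1512] yaw -49.57 tilt [ 2.e-04 -7.e-04 -1.e+00] F [-0.95 -0.31  0.36] T [-0.017  0.118  0.208] w 0.0141 q [ 0.04 -0.17  2.07 -0.    1.23  0.91] t 9.55
dp mm [ 0.6 -0.2  1.2] twist [ 0.001 -0.001 -0.827]
pos [0.4871 0.073  0.1512] yaw -51.39 tilt [ 1.e-04 -7.e-04 -1.e+00] F [-1.61  0.65  0.69] T [0.024 0.109 0.225] w 0.0137 q [ 0.04 -0.17  2.07 -0.    1.23  0.94] t 9.675
dp mm [ 0.6 -0.3  1.2] twist [ 0.001 -0.    -0.859]
pos [0.4871 0.0731 0.1512] yaw -53.23 tilt [ 1.e-04 -6.e-04 -1.e+00] F [-0.37  0.27  2.11] T [0.004 0.109 0.157] w 0.0139 q [ 0.04 -0.17  2.07 -0.    1.23  0.97] t 9.8
dp mm [ 0.7 -0.3  1.2] twist [ 0.    -0.    -0.891]
```

```bash
sed -i "s/print('dp mm'/if 0: print('dp mm'/" d.py
python3 -m pendant '[{"dp":[0,0,0],"twist":[0,0,0.03],"gripper":-1}]'>/dev/null
python3 d.py 0.4877 0.0727 0.150 -2.2
python3 -m pendant '[{"dp":[0,0,0],"twist":[0,0,0.03],"gripper":-1}]'>/dev/null
python3 d.py 0.4877 0.0727 0.150 -2.2
python3 -m pendant '[{"dp":[0,0,0],"twist":[0,0,0.03],"gripper":-1}]'>/dev/null
python3 d.py 0.4877 0.0727 0.150 -2.2
```

```text
pos [0.4871 0.0731 0.1512] yaw -55.06 tilt [ 0.e+00 -5.e-04 -1.e+00] F [-1.27 -0.41  0.82] T [-0.018  0.172  0.207] w 0.0137 q [ 0.04 -0.17  2.07 -0.    1.23  1.  ] t 9.925
pos [0.4871 0.0731 0.1512] yaw -56.9 tilt [ 0.e+00 -4.e-04 -1.e+00] F [-0.05  0.22  0.99] T [0.019 0.125 0.212] w 0.0139 q [ 0.04 -0.17  2.07 -0.    1.23  1.03] t 10.05
pos [0.487  0.0732 0.1511] yaw -58.74 tilt [-2.e-04 -4.e-04 -1.e+00] F [-0.74  0.51  1.11] T [-0.014  0.112  0.235] w 0.0137 q [ 0.04 -0.17  2.07 -0.    1.23  1.07] t 10.175
```

```bash

python3 -m pendant '[{"dp":[0,0,0],"twist":[0,0,0.03],"gripper":-1}]'>/dev/null
python3 d.py 0.4877 0.0727 0.150 -2.2
python3 -m pendant '[{"dp":[0,0,0],"twist":[0,0,0.03],"gripper":-1}]'>/dev/null
python3 d.py 0.4877 0.0727 0.150 -2.2
python3 -m pendant '[{"dp":[0,0,0],"twist":[0,0,0.03],"gripper":-1}]'>/dev/null
python3 d.py 0.4877 0.0727 0.150 -2.2
```

```text
pos [0.487  0.0732 0.1512] yaw -60.58 tilt [-2.e-04 -3.e-04 -1.e+00] F [-1.14  0.38  1.6 ] T [0.064 0.112 0.204] w 0.0138 q [ 0.04 -0.17  2.07 -0.    1.23  1.1 ] t 10.3
pos [0.487  0.0732 0.1512] yaw -62.42 tilt [-3.e-04 -2.e-04 -1.e+00] F [-1.32  0.24  1.33] T [0.011 0.144 0.194] w 0.0136 q [ 0.04 -0.17  2.07 -0.    1.23  1.13] t 10.425
pos [0.4869 0.0733 0.1512] yaw -64.26 tilt [-3.e-04 -1.e-04 -1.e+00] F [-0.9   1.84  0.69] T [0.059 0.153 0.217] w 0.0137 q [ 0.04 -0.17  2.07 -0.    1.23  1.16] t 10.55
```

```bash

python3 -m pendant '[{"dp":[0,0,0],"twist":[0,0,0.03],"gripper":-1}]'>/dev/null
python3 d.py 0.4877 0.0727 0.150 -2.2
python3 -m pendant '[{"dp":[0,0,0],"twist":[0,0,0.03],"gripper":-1}]'>/dev/null
python3 d.py 0.4877 0.0727 0.150 -2.2
python3 -m pendant '[{"dp":[0,0,0],"twist":[0,0,0.03],"gripper":-1}]'>/dev/null
python3 d.py 0.4877 0.0727 0.150 -2.2
python3 -c "
from h import *
snap('side','s6');crop('s6',220,345,130,255,4.5)"
```

```text
pos [0.4869 0.0733 0.1512] yaw -66.11 tilt [-4.e-04  0.e+00 -1.e+00] F [-1.13  0.68  1.77] T [0.104 0.139 0.218] w 0.014 q [ 0.04 -0.17  2.07  0.    1.23  1.19] t 10.675
pos [0.4869 0.0733 0.1512] yaw -67.94 tilt [-4.e-04  0.e+00 -1.e+00] F [-1.47  0.01  1.01] T [0.117 0.268 0.244] w 0.0133 q [ 0.04 -0.17  2.07  0.    1.23  1.23] t 10.8
pos [0.4869 0.0734 0.1512] yaw -69.76 tilt [-4.e-04  1.e-04 -1.e+00] F [-0.69  1.6   0.33] T [0.105 0.21  0.401] w 0.0137 q [ 0.04 -0.17  2.07  0.    1.23  1.26] t 10.925
```

View pics/s6_c220_130.png

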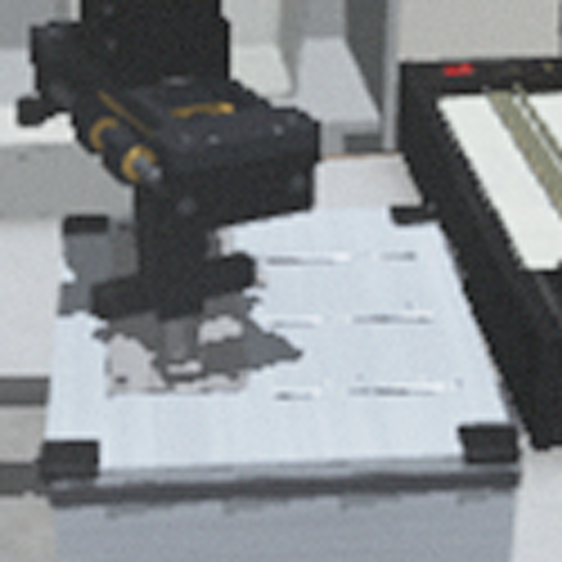

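```bash

python3 -m pendant '[{"dp":[0,0,0],"twist":[0,0,0.008],"gripper":-1}]'>/dev/null
python3 d.py 0.4877 0.0727 0.150 -2.2
python3 -m pendant '[{"dp":[0,0,0],"twist":[0,0,0],"gripper":-1}]'>/dev/null
python3 d.py 0.4877 0.0727 0.150 -2.2
```

```text
pos [0.4869 0.0734 0.1511] yaw -70.27 tilt [-6.e-04 -0.e+00 -1.e+00] F [-0.8   0.92  1.66] T [0.118 0.214 0.427] w 0.0137 q [ 0.04 -0.17  2.07 -0.    1.23  1.27] t 11.1
pos [0.4869 0.0734 0.1512] yaw -70.27 tilt [-5.e-04 -1.e-04 -1.e+00] F [-0.73  0.42  0.73] T [0.074 0.243 0.421] w 0.0136 q [ 0.04 -0.17  2.07 -0.    1.23  1.27] t 11.225
```

```bash
cat > l.py <<'E'
from h import *
import sys
from scipy.spatial.transform import Rotation as Ro
a=np.radians(-70.27);R0=np.c_[[np.cos(a),np.sin(a),0],[np.sin(a),-np.cos(a),0],[0,0,-1]]
p0=np.array([.4869,.0734,.1512]); yc=np.array([.038,.9993,0]); xc=np.array([.9993,-.038,0])
H=np.array([.4869,.0734,.12])+.145*xc
s=r.get_state();R=np.array(s['tool_rot']);p=np.array(s['position'])
d=p-H; th=np.arctan2(d[2],-d@xc)-np.arctan2(.0312,.145)
rv=Ro.from_matrix(R@R0.T).as_rotvec()
print('theta pos',th.round(4),'rad',np.hypot(d[2],d@xc).round(4),'y',(d@yc).round(4),'rot',rv.round(3),'F',np.round(s['ft_force'],1),'T',np.round(s['ft_torque'],2),'w',round(float(s['gripper_width']),4),'z',p[2].round(4),'t',s['clock'],'q',np.round(s['qpos'],2))
for step in map(float,sys.argv[1:]):
    M=Ro.from_rotvec((th+step)*yc); T=M.apply(p0-H)+H
    print(step,'dp',(R.T@(T-p)*1e3).round(1),'tw',Ro.from_matrix(R.T@M.as_matrix()@R0).as_rotvec().round(3))
E
python3 l.py 0.04
python3 -m pendant '[{"dp":[0.2,-0.6,-3],"twist":[-0.018,-0.007,0],"gripper":-1}]'>/dev/null
python3 l.py 0.04
```

```text
theta pos -0.0003 rad 0.1483 y -0.0 rot [-0.  0.  0.] F [-0.7  0.4  0.7] T [0.07 0.24 0.42] w 0.0136 z 0.1512 t 11.225 q [ 0.04 -0.17  2.07 -0.    1.23  1.27]
0.04 dp [ 0.5 -1.3 -5.8] tw [-0.036 -0.015  0.   ]
theta pos 0.0051 rad 0.1484 y 0.0 rot [0.001 0.021 0.   ] F [  5.6   0.8 -16.1] T [ 0.22 -1.32  0.28] w 0.0137 z 0.152 t 11.35 q [ 0.04 -0.15  2.06  0.    1.25  1.27]
0.04 dp [ 0.5 -1.2 -5.8] tw [-0.023 -0.009  0.   ]
```

```bash

python3 -m pendant '[{"dp":[0,0,0],"twist":[0,0,0],"gripper":-1}]'>/dev/null
python3 l.py 0.03
python3 -c "
from h import *
snap('side','s7');crop('s7',220,345,130,255,4.5)"
```

```text
theta pos 0.0048 rad 0.1482 y -0.0 rot [ 0.001  0.022 -0.   ] F [-1.6  1.2  2.6] T [ 0.11 -0.02  0.31] w 0.014 z 0.1519 t 11.475 q [ 0.04 -0.15  2.06  0.    1.25  1.27]
0.03 dp [ 0.3 -0.8 -4.4] tw [-0.012 -0.005 -0.   ]
```

View pics/s7_c220_130.png

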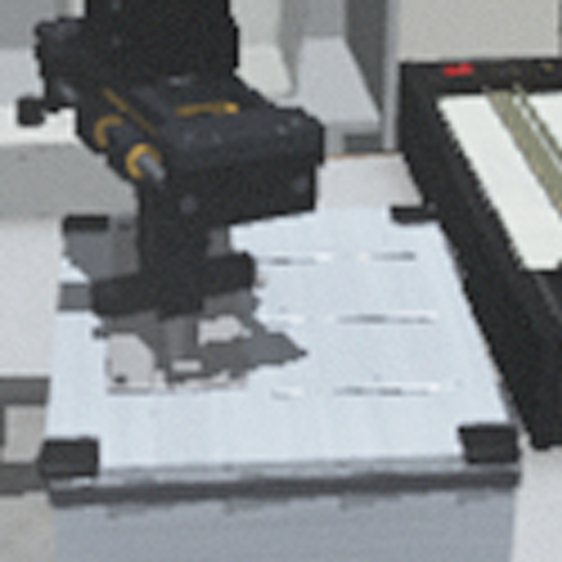

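```bash

python3 -m pendant '[{"dp":[0.3,-0.8,-3.5],"twist":[0,0,0],"gripper":-1}]'>/dev/null
python3 l.py 0.04
python3 -m pendant '[{"dp":[0.3,-0.8,-3.5],"twist":[-0.005,-0.002,0],"gripper":-1}]'>/dev/null
python3 l.py 0.04
```

```text
theta pos 0.0151 rad 0.1485 y -0.0 rot [ 0.001  0.023 -0.   ] F [  4.6   1.4 -16.2] T [ 0.3  -1.    0.27] w 0.0137 z 0.1534 t 11.65 q [ 0.04 -0.15  2.06  0.    1.26  1.27]
0.04 dp [ 0.5 -1.4 -5.8] tw [-0.03  -0.012 -0.   ]
theta pos 0.0257 rad 0.1485 y 0.0 rot [ 0.001  0.03  -0.001] F [  5.4   1.2 -16.5] T [ 0.23 -1.16  0.27] w 0.0138 z 0.155 t 11.775 q [ 0.04 -0.15  2.05  0.    1.27  1.27]
0.04 dp [ 0.6 -1.4 -5.7] tw [-0.033 -0.013 -0.001]
```

```bash

python3 -m pendant '[{"dp":[0.5,-1.3,-5],"twist":[-0.025,-0.01,0],"gripper":-1},{"dp":[0.5,-1.3,-5],"twist":[-0.025,-0.01,0],"gripper":-1},{"dp":[0.5,-1.3,-5],"twist":[-0.025,-0.01,0],"gripper":-1}]'>/dev/null
python3 l.py 0.04
python3 -c "
from h import *
snap('side','s8');crop('s8',220,345,130,255,4.5)"
```

```text
theta pos 0.104 rad 0.1484 y -0.0 rot [ 0.004  0.119 -0.001] F [  1.7   0.7 -13.3] T [ 0.22 -0.87  0.23] w 0.0139 z 0.1661 t 12.15 q [ 0.04 -0.09  1.99  0.01  1.37  1.26]
0.04 dp [ 0.5 -1.3 -5.8] tw [-0.023 -0.01  -0.001]
```

View pics/s8_c220_130.png

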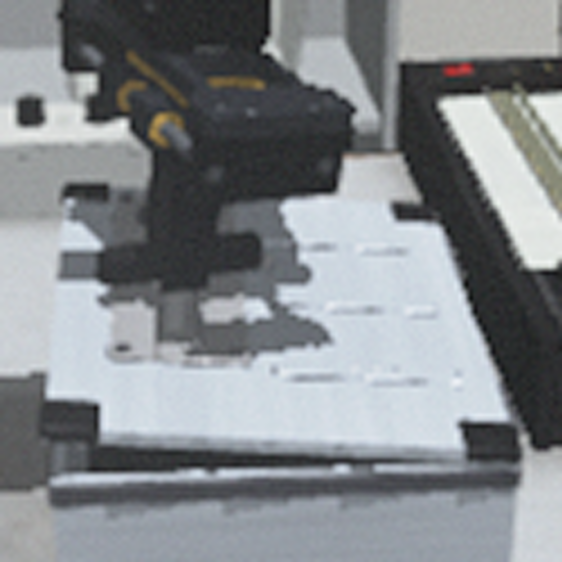

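Lid is rising cleanly. Continue to about 0.5 rad.

```bash

python3 -m pendant '[{"dp":[0.5,-1.3,-6],"twist":[-0.028,-0.011,0],"gripper":-1},{"dp":[0.5,-1.3,-6],"twist":[-0.03,-0.012,0],"gripper":-1},{"dp":[0.5,-1.3,-6],"twist":[-0.03,-0.012,0],"gripper":-1},{"dp":[0.5,-1.3,-6],"twist":[-0.03,-0.012,0],"gripper":-1}]'>/dev/null
python3 l.py 0.04
python3 -m pendant '[{"dp":[0.5,-1.3,-6],"twist":[-0.028,-0.011,0],"gripper":-1},{"dp":[0.5,-1.3,-6],"twist":[-0.03,-0.012,0],"gripper":-1},{"dp":[0.5,-1.3,-6],"twist":[-0.03,-0.012,0],"gripper":-1},{"dp":[0.5,-1.3,-6],"twist":[-0.03,-0.012,0],"gripper":-1}]'>/dev/null
python3 l.py 0.04
```

```text
theta pos 0.252 rad 0.1486 y -0.0 rot [ 0.009  0.257 -0.002] F [  0.3   0.4 -15.7] T [ 0.24 -1.07  0.1 ] w 0.0138 z 0.1865 t 12.7 q [ 0.03 -0.    1.88  0.02  1.53  1.25]
0.04 dp [ 0.6 -1.5 -5.7] tw [-0.032 -0.013 -0.002]
theta pos 0.3964 rad 0.1487 y -0.0 rot [ 0.013  0.398 -0.002] F [ -2.2   1.2 -15.4] T [ 0.21 -0.93  0.04] w 0.0136 z 0.205 t 13.2 q [0.02 0.09 1.77 0.02 1.68 1.25]
0.04 dp [ 0.6 -1.7 -5.7] tw [-0.035 -0.016 -0.002]
```

```bash

python3 -m pendant '[{"dp":[0.6,-1.5,-6],"twist":[-0.03,-0.013,0],"gripper":-1},{"dp":[0.6,-1.5,-6],"twist":[-0.03,-0.013,0],"gripper":-1},{"dp":[0.6,-1.5,-6],"twist":[-0.03,-0.013,0],"gripper":-1},{"dp":[0.5,-1.3,-6],"twist":[-0.03,-0.012,0],"gripper":-1},{"dp":[0,0,0],"twist":[0,0,0],"gripper":-1},{"dp":[0,0,0],"twist":[0,0,0],"gripper":-1}]'>/dev/null
python3 l.py 0.04
python3 -m pendant '[{"dp":[0,0,0],"twist":[0,0,0],"gripper":-0.7},{"dp":[0,0,0],"twist":[0,0,0],"gripper":-0.5},{"dp":[0,0,0],"twist":[0,0,0],"gripper":-0.3},{"dp":[0,0,0],"twist":[0,0,0],"gripper":-0.1},{"dp":[0,0,0],"twist":[0,0,0],"gripper":-0.1}]'
python3 l.py 0.04
python3 -c "
from h import *
snap('side','s9');crop('s9',200,345,110,255,4)"
```

```text
theta pos 0.5468 rad 0.1489 y -0.0001 rot [ 0.021  0.546 -0.002] F [ -3.1   1.2 -11.4] T [ 0.23 -0.9   0.07] w 0.0138 z 0.2224 t 13.95 q [0.02 0.2  1.65 0.03 1.84 1.25]
0.04 dp [ 0.6 -1.8 -5.7] tw [-0.038 -0.015 -0.002]
clock: 14.58
position: [0.527, 0.0714, 0.2307]
tool_rot: [[0.283, -0.814, -0.508], [-0.941, -0.339, 0.02], [-0.188, 0.472, -0.861]]
ft_force: [-0.1, -0.8, -0.8]
gripper_width: 0.042
theta pos 0.6009 rad 0.1525 y -0.0005 rot [ 0.02   0.533 -0.004] F [-0.1 -0.8 -0.8] T [ 0.03 -0.3   0.05] w 0.042 z 0.2307 t 14.575 q [0.02 0.19 1.64 0.03 1.84 1.25]
0.04 dp [ 1.7 -5.5 -4.5] tw [-0.1   -0.04  -0.004]
```

View pics/s9_c200_110.png

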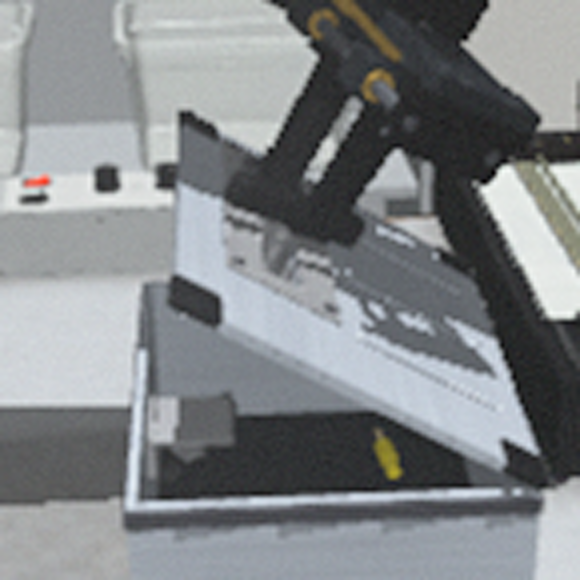

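```bash

python3 -m pendant '[{"dp":[0,0,-15],"twist":[0,0,0],"gripper":-0.1},{"dp":[0,0,-20],"twist":[0,0,0],"gripper":-0.1},{"dp":[0,0,-20],"twist":[0,0,0],"gripper":-0.1},{"dp":[0,0,-20],"twist":[0,0,0],"gripper":-0.1},{"dp":[0,0,0],"twist":[0,0,0],"gripper":-0.1},{"dp":[0,0,0],"twist":[0,0,0],"gripper":-0.1}]'
python3 -c "
from h import *
snap('side','s10');crop('s10',200,345,110,255,4);snap('top','t10')"
```

```text
clock: 15.38
position: [0.568, 0.0697, 0.3004]
tool_rot: [[0.283, -0.815, -0.506], [-0.941, -0.339, 0.02], [-0.188, 0.471, -0.862]]
ft_force: [0.8, -0.3, 0.2]
gripper_width: 0.0427
```

View pics/s10_c200_110.png

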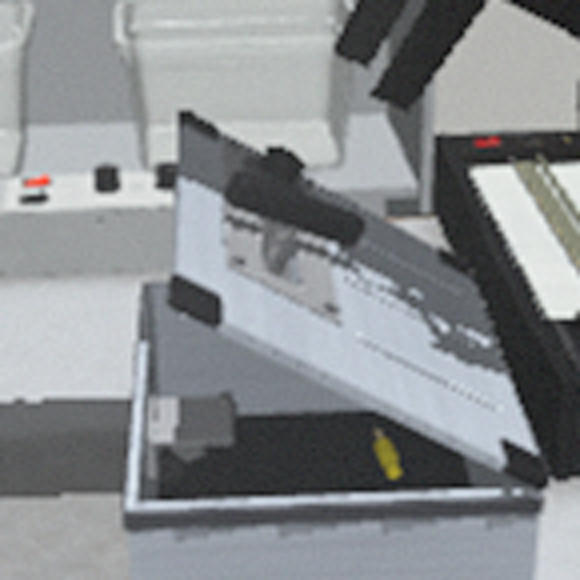

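View pics/t10.png

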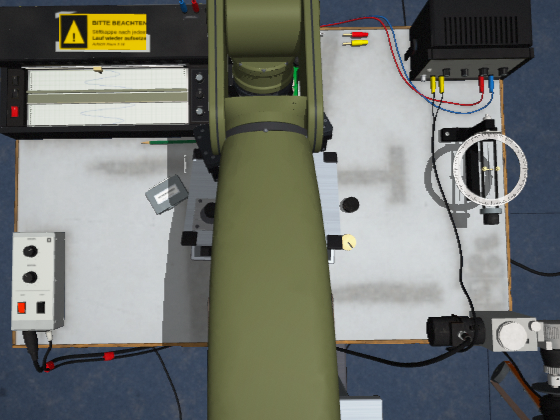

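```bash
python3 -c "
from workcell import r
print(r.get_state()['ft_force'],r.get_state()['qd']); r.sign_off()"
```

```text
[ 0.34071366 -0.28637729 -0.32629358] [-6.36314892e-04  4.53756063e-04  7.05128764e-03 -6.53600298e-05
 -1.88310557e-03  1.51048566e-03]
the job is handed in; nothing more can be done
```

The case is open and the job is handed in after about 15 s of robot time; sign-off gave no verdict.

- **Button:** I pressed it with closed fingertips in small steps, with at most about 7 N read between steps. The T-handle popped out.
- **Handle:** I pinched the bar and turned it clockwise about 1.19 rad. The sprung stop showed as the torque rising from 0.2 to about 0.42 N m, which leaves about 0.2 N m on the stop.
- **Lid:** I lifted it along its hinge arc to about 0.55 rad, with about 11 to 16.5 N read at the wrist. I then opened the fingers and backed off about 80 mm.

**Last checks:**
- In the side picture, the lid stands open at the same angle just after I released it and after backing off, and the handle is still out.
- In the top picture, the fuse box, weight and bobbin look unmoved.
- The wrist force is near zero, and in the side picture the fingers are clear of the lid.

**Uncertain:** on the first 3 mm lift row the wrist read 16 N plus a 1.3 N m pitching moment while the lid had barely moved. I paused and looked before lifting on, and from then on the lid rose steadily. I can't read the keeper force directly, so I don't know how close that moment came to the 18 N limit.

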